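# Pack out and hold the spring clamp

## Robot

A 6-joint arm with a two-finger parallel gripper is mounted at the origin on a cart in front of the work surface, level with it; the furniture and walls round the work are solid. World frame = base frame: x ahead of the robot, y to its left, z up, the work surface at z = 0. Lengths are in m, angles in rad, forces in N, time in s.
With the tool pointing down it reaches from about 0.35 to 0.975 m from the base axis. Payload 17.4 kg.
Tool frame: the origin (TCP) lies between the finger pads; the fingertips stand 19 mm ahead of it and the grasp point (between the pads) is the TCP; z points along the fingers, y is the line along which they close (so a half turn about z gives the same grasp; the last joint's range is limited). The gripper opens to 85 mm and grips with 20 to 120 N. Pads are 22 mm wide; open, the fingers measure 114 mm over their backs; the gripper's body (76 mm by 85 mm) begins 54 mm behind the grasp point. The pads swing forward as they close: fully open they stand 13 mm farther back than shut.
Start: joints at [1.248, 0.116, 1.442, -0, 1.584, -0.038], TCP at [0.19, 0.648, 0.25] pointing down, gripper open.
Joint ranges: [-2.83, 2.83], [-0.83, 2.19], [0.07, 2.5], [-1.14, 4.28], [0.01, 3], [-2.97, 2.97]. Speed limits (rad/s): [1.89, 1.89, 2.22, 3.14, 3.14, 3.14].

## Interface

Orientations are given as a rotation vector (axis times angle).
In Python, from rig import manip gives the robot as it stands.
- The arm moves only by the tool play_rows, never from a script. Its argument "commands" is a list of rows, each a list of 5 numbers: the opening, from 0 (shut) to 1 (fully open), then the shift along the world's x, y, z in m, then the turn about the world's z in rad. A call has 1 to 5 rows; each row is the pose to reach, as a shift and turn from the pose commanded when the call began; what a row does not reach only later rows make up. A row lasts 1/10 s, in which the tool goes at most 50 mm and 8.59 degrees, less where a joint would pass 70% of its speed; a pose out of reach is approached as far as the arm can. A call with a gripper value outside its range is refused whole. The fingers move at their own pace and stop on an object; "squeeze" is the grip in N (left out, the last holds). Time passes only in rows, so rows that repeat a pose let the fingers close. It gives the time, the measured TCP pose, the force, the opening and the grip force at its end, in the units of the state.
- manip.get_state(): the state, without advancing time (a new reading comes with each control period).
- manip.get_image(name): name is "scene" or "top" or "wrist"; returns a dict with "pixels" (400x640x3 uint8, red, green, blue), "fx", "fy", "cx", "cy" (pixels), "k1" (the pictures are not rectified: a ray, as slopes to the right and down, at radius r is drawn at 1 + k1 r^2 times it, then the intrinsics apply), "world_from_camera" (4x4, takes a point from camera to world coordinates); the wrist camera has in their place "T_tool_cam" (4x4, takes a point from camera to tool coordinates, whose origin is the TCP and whose axes are the flange's). Camera axes: x right, y up, looking along -z (the intrinsics and any distortion apply to the point x, -y, -z); pixel columns grow to the right and rows downward; lengths in m; the calibration is good to about 2 mm. A picture is of the moment at which its call begins: read the wrist's pose just before it. There is no depth.
- manip.sign_off(): hands the job in; it is judged then, once.
The state is a dict: "t": time; "joints": joint angles; "joint_vel": joint speeds; "joint_efforts": joint torques, N m; "position": TCP position; "ee_rot": TCP orientation; "ft_force": force on the tool from outside, world axes, zero at the start; "torque": the same for the moment, N m; "finger_gap": finger opening in m; "grip_force": force on a finger pad.
Only numpy, scipy, OpenCV 4.12 (cv2) and the standard library are available. Lean on these libraries where they do the work, as an engineer would, in place of code of your own. Each camera call takes 0.05 s, during which the arm holds its last target. There are 200 camera calls.

## Task

The steel bench block has to be nipped by its edges against the fence of the clamping jig so that its top face is free for stoning, but the jig's spring plunger, pushed as far as it goes, does not reach it: only one brass packer stands in the gap yet. Stand more packers from the rack upright beside it in the gap until the plunger, pushed by its wooden grip, bears firmly on the stack instead of running to the end of its stroke. The plunger has no catch, so finish while still holding the grip and pushing firmly, with block, packers and fence squeezed tight; leave packers you do not need in the rack and do not disturb the tools lying about.

Things in the scene. Friction and masses are not known exactly. Their poses are not given: they have to be found in the camera images.
- jig: clamping jig fixed to the bench: plate 215 x 100 mm, top 12 mm above the bench. Origin on the bench under the pad of the resting plunger; x: the way the plunger pushes, along the jig's middle to the fence. Bracket that guides the plunger: x -62 to -30 mm, top 36 mm above the bench. The gap for packers runs from x = 0 to the steel block.
- plunger: slides along jig x from 0 (resting, sprung back) to 16 mm (end of stroke); the spring takes 2 N at first, 4.5 N at the end, the rest goes into the stack. Origin: centre of the front face of its 18 mm round pad, 23 mm above the bench. 106 mm behind it (own -x) is the middle of the upright flat-sided wooden grip: 22 mm wide (y), 16 mm thick (x), 13 to 65 mm above the bench.
- fence: steel fence bolted across the jig's plate, at a distance that differs from job to job, 22 mm thick, 72 mm wide, 20 mm high above the plate. Origin on the bench (12 mm under the plate's top), below the middle of the face that looks at the plunger; axes as the jig's.
- steel_block: the bench block to be held: loose dark steel slab 58 mm (own x) x 64 mm (own y) x 18 mm high, 0.5 kg, lying flat on the jig's plate against the fence. Origin: centre of its underside. The face turned to the plunger lies 29 mm towards the plunger from the origin.
- packer0: brass packer, upright: plate 10 mm thick (own x); foot 44 mm wide (own y), 20 mm high; in the middle above it a flat-sided, round-topped tab 24 mm wide, top at 62 mm. 0.12 kg; all packers alike. Origin: centre of underside, z up. Stands on the jig's plate against the steel block; 17 to 32 mm free between it and the resting pad at the start.
- packer1: brass packer, upright: plate 10 mm thick (own x); foot 44 mm wide (own y), 20 mm high; in the middle above it a flat-sided, round-topped tab 24 mm wide, top at 62 mm. 0.12 kg; all packers alike. Origin: centre of underside, z up. At the start it stands upright in a slot of the rack, its underside 6 mm above the bench.
- packer2: brass packer, upright: plate 10 mm thick (own x); foot 44 mm wide (own y), 20 mm high; in the middle above it a flat-sided, round-topped tab 24 mm wide, top at 62 mm. 0.12 kg; all packers alike. Origin: centre of underside, z up. At the start it stands upright in a slot of the rack, its underside 6 mm above the bench.
- packer3: brass packer, upright: plate 10 mm thick (own x); foot 44 mm wide (own y), 20 mm high; in the middle above it a flat-sided, round-topped tab 24 mm wide, top at 62 mm. 0.12 kg; all packers alike. Origin: centre of underside, z up. At the start it stands upright in a slot of the rack, its underside 6 mm above the bench.
- rack: low hardwood rack fixed to the bench, 120 x 62 mm, its rim 22 mm high, with three slots 34 mm apart along its own x in which the spare packers stand about 1 mm free, 14 mm deep, their thickness along the rack's x. Origin: on the bench under its centre.
- pumice: small pale stone block, 27 x 35 x 16 mm; leave alone
- loupe: folded loupe, 27 x 40 x 20 mm; leave alone
- carving_wax: block of carving wax, 28 x 72 x 14 mm; leave alone
- flat_pliers: flat-nose pliers, 44 x 164 x 12 mm; leave alone
- tweezers: steel tweezers with wooden sleeve, 14 x 140 x 13 mm; leave alone
- flux_pot: small open pot, 45 mm wide, 31 mm high; leave alone
- solder_coil: ring-shaped coil of solder wire, 44 mm wide, 5 mm high; leave alone
- ring_clamp: wooden ring clamp with a brass band, 27 x 134 x 27 mm; leave alone
Not all that is in view belongs to the job. What is shaped like the packer0 but green is not meant. What is shaped like the packer3 but red is not meant.

How it is judged:
By the outcome, as a careful person would: the job done as asked, in the order asked, and still so for the second after the job is handed in, while the arm keeps its last pose, push and grip.
It also fails if it takes over 72 s, if anything falls off the work surface, if the arm or the gripper's body presses on something with over 40 N, if the wrist force passes 120 N, or if a joint passes its speed limit or range.

## Working session

There is one attempt and no reset: what is moved stays moved. The work goes in short steps, Python scripts to look and compute and a tool call to move; the robot and the scene stay as the last step left them, time stands still between calls to the robot, and variables do not carry over. Pictures are saved under pics/ and viewed, at most 10 in all, crops included, and the job is handed in when it is done.

Besides the shell and the picture viewer there is one more tool, called after "Request:" in YAML: its name, and indented under it one key for each argument. play_rows: Moves the arm, as the interface text tells. Its arguments: {"type":"object","properties":{"commands":{"type":"array","items":{"type":"array","items":{"type":"number"}}},"squeeze":{"type":"number"}},"required":["commands"]}

```bash
mkdir -p pics
cat > h.py <<'E'
import numpy as np, cv2, pickle
from rig import manip
from scipy.spatial.transform import Rotation as R
def snap(name, fn):
    s=manip.get_state(); im=manip.get_image(name)
    if name=="wrist":
        T=np.eye(4);T[:3,:3]=R.from_rotvec(s["ee_rot"]).as_matrix();T[:3,3]=s["position"]
        im["world_from_camera"]=T@np.array(im["T_tool_cam"])
    cv2.imwrite("pics/"+fn+".png",im["pixels"][:,:,::-1].copy()); pickle.dump(im,open("pics/"+fn+".pkl","wb")); return im
def load(fn): return pickle.load(open("pics/"+fn+".pkl","rb"))
def ray(im,u,v):
    K=np.array([[im["fx"],0,im["cx"]],[0,im["fy"],im["cy"]],[0,0,1.]])
    x,y=cv2.undistortPoints(np.array([[[u,v]]],float),K,np.array([im["k1"],0,0,0.]))[0,0]
    W=np.array(im["world_from_camera"]); return W[:3,3],W[:3,:3]@np.array([x,-y,-1])
def plane(im,u,v,z):
    o,d=ray(im,u,v); return o+d*(z-o[2])/d[2]
def proj(im,p):
    W=np.linalg.inv(np.array(im["world_from_camera"])); c=W[:3,:3]@np.array(p)+W[:3,3]
    x,y=c[0]/-c[2],-c[1]/-c[2]; f=1+im["k1"]*(x*x+y*y)
    return im["fx"]*x*f+im["cx"],im["fy"]*y*f+im["cy"]
E
python3 - <<'E'
from h import *
for n in("top","scene"):
    im=snap(n,n+"0"); print(n,im["pixels"].shape,im["fx"],im["k1"],np.round(im["world_from_camera"],3).tolist())
s=manip.get_state();print(s)
E
```

```text
top (400, 640, 3) 465.2952665796156 -0.06338198012533215 [[-0.007, 0.995, -0.098, 0.366], [-1.0, -0.007, -0.004, -0.091], [-0.005, 0.098, 0.995, 1.428], [0.0, 0.0, 0.0, 1.0]]
scene (400, 640, 3) 520.0628242559343 -0.15853104858931155 [[0.727, 0.347, -0.593, -0.214], [-0.686, 0.334, -0.646, -0.885], [-0.026, 0.876, 0.481, 0.654], [0.0, 0.0, 0.0, 1.0]]
{'t': 0.1, 'joints': array([ 1.24821195e+00,  1.16455467e-01,  1.44219881e+00, -2.86597720e-05,
        1.58401882e+00, -3.77970652e-02]), 'joint_vel': array([-0.00031409, -0.00065627, -0.00253211, -0.00085142, -0.00083858,
       -0.00039687]), 'joint_efforts': array([ 2.09977567e-03, -7.33665848e+01, -6.33799839e+01,  4.10901214e-05,
        5.10124853e-03,  2.97755037e-05]), 'position': array([0.18960859, 0.64766115, 0.24962401]), 'ee_rot': array([-4.45809707e-01, -3.10963275e+00,  1.67765515e-03]), 'ft_force': array([-0.38703991, -0.02173371,  0.0777961 ]), 'torque': array([-0.05073499,  0.01325912, -0.01619783]), 'grip_force': 0.0, 'finger_gap': 0.08574605340593755}
```

View pics/top0.png

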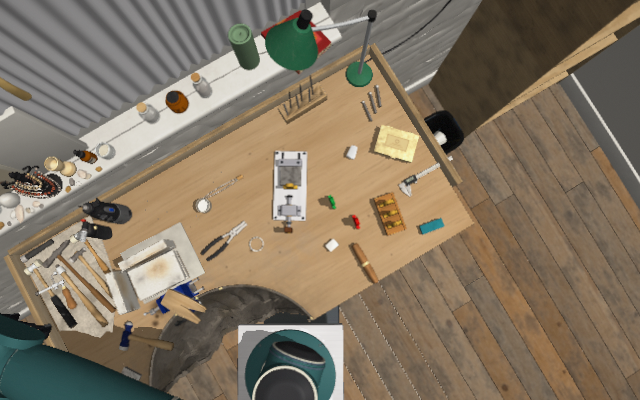

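View pics/scene0.png

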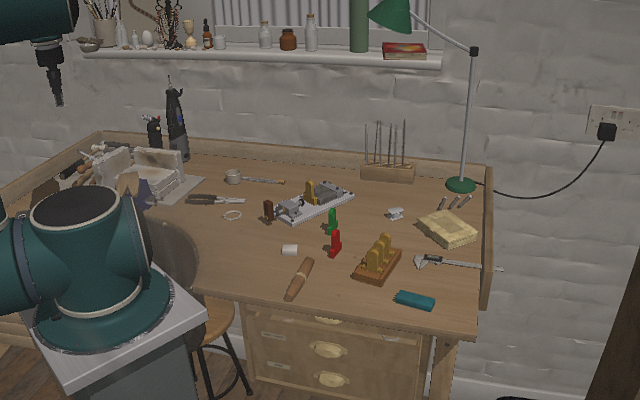

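Top view: the jig is at (290,186), with its grip at (288,228) and the fence up at (290,157). The rack is at (389,214) with three brass packers. The green decoy is at (332,202) and the red one at (355,221).

Run:
```python
from h import *
im=load("top0")
for n,u,v,z in [("grip",288,229,.065),("plateTL",275,152,.012),("plateTR",307,152,.012),("plateBL",273,219,.012),("plateBR",306,220,.012),("rack",389,214,.022),("rTL",375,198,.022),("rTR",394,194,.022),("rBL",385,234,.022),("rBR",405,230,.022),("red",355,221,.05),("green",332,202,.05),("p0",290,186,.06),("pumice",331,245,.01)]:
    print(n,np.round(plane(im,u,v,z),3))
print(manip.get_state()["ee_rot"], np.round(R.from_rotvec(manip.get_state()["ee_rot"]).as_matrix(),3).tolist())
im=snap("wrist","w0");print(np.round(im["T_tool_cam"],3).tolist(),im["fx"])
```

```text
grip [0.437 0.001 0.065]
plateTL [0.679 0.045 0.012]
plateTR [ 0.678 -0.055  0.012]
plateBL [0.471 0.05  0.012]
plateBR [ 0.467 -0.051  0.012]
rack [ 0.483 -0.303  0.022]
rTL [ 0.532 -0.261  0.022]
rTR [ 0.544 -0.319  0.022]
rBL [ 0.422 -0.289  0.022]
rBR [ 0.434 -0.35   0.022]
red [ 0.46  -0.197  0.05 ]
green [ 0.518 -0.129  0.05 ]
p0 [ 0.565 -0.005  0.06 ]
pumice [ 0.391 -0.126  0.01 ]
[-4.45809707e-01 -3.10963275e+00  1.67765515e-03] [[-0.96, 0.281, -0.0], [0.281, 0.96, -0.001], [0.0, -0.001, -1.0]]
[[-0.0, 0.959, 0.282, 0.072], [1.0, 0.001, -0.001, -0.001], [-0.002, 0.282, -0.959, -0.123], [0.0, 0.0, 0.0, 1.0]] 298.097940057782
```

Request:
play_rows:
  commands:
    - [1,0.022,-0.043,0,0.02]
    - [1,0.044,-0.086,0,0.04]
    - [1,0.066,-0.129,0,0.06]
    - [1,0.088,-0.172,0,0.08]
    - [1,0.11,-0.215,0,0.1]

```text
t: 0.65
position: [0.3, 0.431, 0.2501]
ee_rot: [0.288, 3.128, -0.0]
ft_force: [0.9, 0.8, 0.5]
finger_gap: 0.0854
grip_force: 0.0
```

Request:
play_rows:
  commands:
    - [1,0.022,-0.043,0,0.02]
    - [1,0.044,-0.086,0,0.04]
    - [1,0.066,-0.129,0,0.06]
    - [1,0.088,-0.172,0,0.08]
    - [1,0.11,-0.215,0,0.1]

```text
t: 1.15
position: [0.41, 0.2159, 0.2504]
ee_rot: [0.131, 3.138, 0.0]
ft_force: [1.3, 0.2, -0.1]
finger_gap: 0.0854
grip_force: 0.0
```

Request:
play_rows:
  commands:
    - [1,0.022,-0.043,0,0.02]
    - [1,0.044,-0.086,0,0.04]
    - [1,0.066,-0.129,0,0.065]
    - [1,0.088,-0.172,0,0.065]
    - [1,0.11,-0.215,0,0.065]

```text
t: 1.65
position: [0.5201, 0.0007, 0.2503]
ee_rot: [0.031, 3.141, 0.0]
ft_force: [0.3, 1.3, -0.1]
finger_gap: 0.0851
grip_force: 0.0
```

Run:
```python
from h import *
im=snap("wrist","w1");s=manip.get_state();print(s["t"],s["position"],R.from_rotvec(s["ee_rot"]).as_matrix().round(3).tolist())
```

```text
1.7 [ 0.52211713 -0.00414113  0.24972274] [[-1.0, 0.023, 0.0], [0.023, 1.0, -0.002], [-0.0, -0.002, -1.0]]
```

View pics/w1.png

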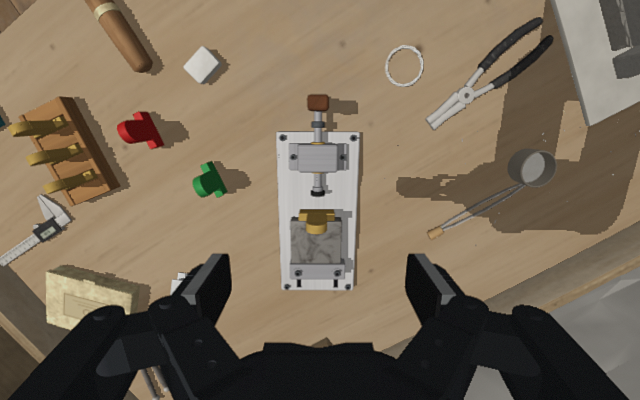

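Run:
```python
from h import *
im=load("w1");p=im["pixels"][85:300,250:390,::-1]
cv2.imwrite("pics/w1c.png",np.hstack([cv2.resize(p[:110],None,fx=5,fy=5,interpolation=cv2.INTER_CUBIC)]))
q=im["pixels"][0:120+100,0:250,::-1]
for n,u,v,z in [("cTL",279,131,.012),("cTR",359,131,.012),("cBR",355,291,.012),("cBL",280,291,.012)]: print(n,plane(im,u,v,z).round(4))
```

```text
cTL [ 0.4641 -0.0442  0.012 ]
cTR [0.466  0.0505 0.012 ]
cBR [0.6826 0.0491 0.012 ]
cBL [ 0.6804 -0.0553  0.012 ]
```

View pics/w1c.png

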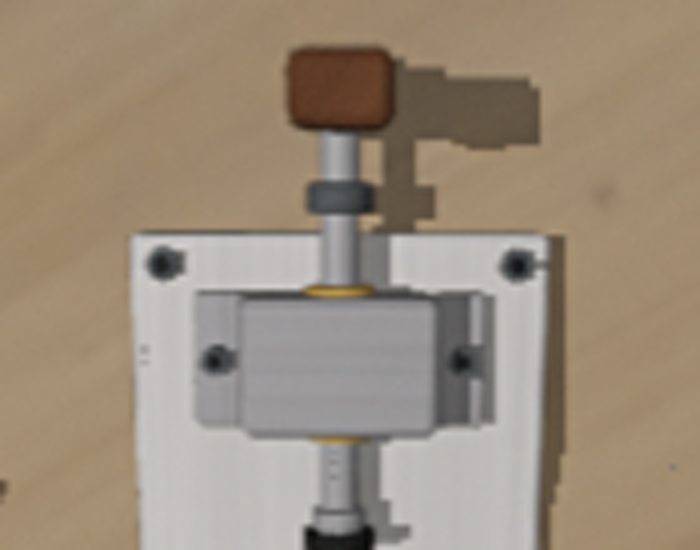

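The enlarged view shows the grip top at crop x 290–393, y 48–128, the bracket below it, and the dark pad starting at crop y≈527. Next I'll read pixel profiles for the pad and the packer edges, plus brass masks for the rack.

Run:
```python
from h import *
im=load("w1");px=im["pixels"].astype(int)
for v in range(186,240): print(v,px[v,319].tolist(),px[v,304].tolist(),end="; ")
print()
hsv=cv2.cvtColor(im["pixels"],cv2.COLOR_RGB2HSV)
m=cv2.inRange(hsv,(18,120,90),(32,255,255))
n,l,st,c=cv2.connectedComponentsWithStats(m)
for i in range(1,n):
    if st[i,4]>60: print(st[i].tolist(),c[i].round(1))
m=cv2.inRange(hsv,(2,110,40),(14,255,200));m[:, :290]=0;m[:,350:]=0
n,l,st,c=cv2.connectedComponentsWithStats(m)
for i in range(1,n):
    if st[i,4]>60: print("wood",st[i].tolist(),c[i].round(1))
u0,v0=250,85
for n,u,v,z in [("gripTL",290,48,.065),("gripTR",393,48,.065),("gripBL",293,128,.065),("gripBR",391,128,.065),("brL",240,435,.036),("brR",437,435,.036),("brTL",240,293,.036),("brTR",437,293,.036)]: print(n,plane(im,u0+u/5,v0+v/5,z).round(4))
```

```text
186 [123, 121, 122] [195, 192, 191]; 187 [99, 97, 99] [195, 193, 190]; 188 [137, 136, 137] [194, 192, 190]; 189 [135, 134, 135] [195, 192, 190]; 190 [128, 126, 127] [195, 193, 190]; 191 [97, 96, 96] [195, 193, 190]; 192 [33, 33, 32] [195, 193, 190]; 193 [31, 31, 29] [195, 193, 190]; 194 [28, 29, 27] [195, 193, 190]; 195 [30, 29, 27] [195, 193, 190]; 196 [88, 86, 85] [195, 192, 190]; 197 [172, 170, 168] [195, 193, 190]; 198 [192, 191, 187] [195, 194, 191]; 199 [189, 188, 185] [196, 193, 191]; 200 [188, 187, 184] [196, 193, 191]; 201 [188, 187, 185] [196, 193, 191]; 202 [188, 187, 184] [196, 193, 191]; 203 [188, 187, 184] [196, 193, 191]; 204 [188, 186, 184] [195, 194, 191]; 205 [189, 186, 184] [195, 193, 190]; 206 [189, 187, 185] [196, 194, 191]; 207 [192, 190, 188] [200, 197, 196]; 208 [187, 185, 185] [195, 193, 193]; 209 [93, 81, 67] [95, 84, 71]; 210 [76, 59, 22] [75, 57, 23]; 211 [80, 63, 32] [75, 60, 28]; 212 [82, 65, 31] [86, 69, 36]; 213 [90, 73, 38] [133, 107, 54]; 214 [84, 68, 33] [178, 148, 79]; 215 [85, 69, 36] [176, 146, 78]; 216 [85, 68, 35] [175, 145, 78]; 217 [84, 68, 3
[... 665 characters left out ...]
, 116, 110]; 237 [124, 121, 115] [120, 115, 110]; 238 [124, 121, 114] [120, 115, 111]; 239 [121, 117, 112] [122, 118, 112]; 
[52, 117, 11, 10, 73] [ 57.3 121.4]
[8, 121, 19, 15, 180] [ 17.4 127.4]
[67, 144, 11, 10, 71] [ 72.4 148.5]
[26, 151, 19, 15, 170] [ 35.1 157.6]
[82, 170, 11, 10, 68] [ 87.4 174.7]
[43, 179, 20, 15, 162] [ 52.3 186.2]
[298, 213, 10, 8, 72] [303.  216.6]
[306, 222, 21, 12, 190] [315.7 228.1]
wood [307, 95, 22, 16, 327] [317.8 102.4]
gripTL [ 0.4274 -0.0072  0.065 ]
gripTR [0.4278 0.013  0.065 ]
gripBL [ 0.4425 -0.0071  0.065 ]
gripBR [0.4429 0.0124 0.065 ]
brL [ 0.5093 -0.0219  0.036 ]
brR [0.5102 0.0232 0.036 ]
brTL [ 0.4772 -0.0207  0.036 ]
brTR [0.4781 0.0233 0.036 ]
```

Run:
```python
from h import *
im=load("w1")
for n,u,v,z in [("pad",319,196.2,.032),("pk bot",304,208.8,.012),("pk top",304,212.8,.032),("pk top front",304,220.7,.032),("tab top front",316,233.3,.062),("tabL",306,228,.06),("tabR",327,228,.06),("r1a",17.4,127.4,.062),("r1f",57.3,121.4,.026),("r2",35.1,157.6,.062),("r2f",72.4,148.5,.026),("r3",52.3,186.2,.062),("r3f",87.4,174.7,.026)]: print(n,plane(im,u,v,z).round(4))
```

```text
pad [0.5396 0.0016 0.032 ]
pk bot [ 0.5612 -0.0178  0.012 ]
pk top [ 0.56   -0.0169  0.032 ]
pk top front [ 0.5701 -0.0173  0.032 ]
tab top front [ 0.5746 -0.0026  0.062 ]
tabL [ 0.5688 -0.0138  0.06  ]
tabR [0.5693 0.0098 0.06  ]
r1a [ 0.449  -0.3166  0.062 ]
r1f [ 0.4446 -0.3009  0.026 ]
r2 [ 0.4815 -0.3051  0.062 ]
r2f [ 0.4763 -0.2898  0.026 ]
r3 [ 0.5136 -0.2937  0.062 ]
r3f [ 0.5082 -0.2784  0.026 ]
```

The gap is about 21 mm, so one packer is needed and leaves about 11 mm of stroke. I'll move to the rack.

Request:
play_rows:
  commands:
    - [0.8,-0.005,-0.045,0,0.05]
    - [0.8,-0.01,-0.09,0,0.1]
    - [0.8,-0.015,-0.135,0,0.15]
    - [0.8,-0.02,-0.18,-0.01,0.2]
    - [0.8,-0.02,-0.225,-0.02,0.26]

```text
t: 2.2
position: [0.4989, -0.224, 0.2304]
ee_rot: [-0.379, 3.118, -0.001]
ft_force: [0.8, 0.1, 0.1]
finger_gap: 0.0682
grip_force: 0.0
```

Request:
play_rows:
  commands:
    - [0.7,0,-0.035,-0.025,0.06]
    - [0.7,0,-0.07,-0.05,0.06]
    - [0.7,0,-0.07,-0.05,0.06]
    - [0.7,0,-0.07,-0.05,0.06]

```text
t: 2.6
position: [0.4993, -0.2924, 0.1796]
ee_rot: [0.467, -3.105, -0.002]
ft_force: [0.0, -0.2, 0.2]
finger_gap: 0.0596
grip_force: 0.0
```

Run:
```python
from h import *
im=snap("wrist","w2");s=manip.get_state();print(s["t"],s["position"],R.from_rotvec(s["ee_rot"]).as_matrix().round(3).tolist())
```

```text
2.65 [ 0.4997303  -0.29188187  0.18061013] [[-0.955, -0.295, 0.0], [-0.295, 0.955, 0.0], [-0.0, 0.0, -1.0]]
```

View pics/w2.png

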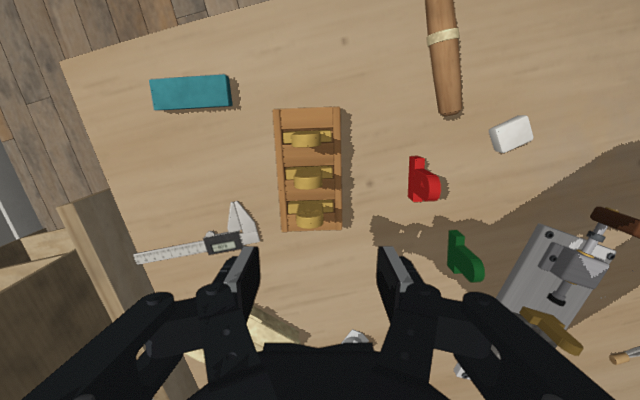

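The rack is seen square at (275–342, 107–231). The nearest packer's tab is at (311,213), the next ones are at (307,177) and (306,138), and callipers lie at (240,220).

Run:
```python
from h import *
im=load("w2")
P={}
for n,u,v,z in [("TL",274,108,.022),("TR",340,107,.022),("BL",283,231,.022),("BR",342,231,.022)]: P[n]=plane(im,u,v,z);print(n,P[n].round(4))
a=lambda p,q:np.arctan2(*(q-p)[[1,0]])
print(a(P["TL"],P["BL"]),a(P["TR"],P["BR"]),-np.arctan2((P["TR"]-P["TL"])[0],(P["TR"]-P["TL"])[1]),sum(P.values())/4)
hsv=cv2.cvtColor(im["pixels"],cv2.COLOR_RGB2HSV)
m=cv2.inRange(hsv,(19,130,90),(32,255,255));m[:,:283]=0;m[:,345:]=0
n,l,st,c=cv2.connectedComponentsWithStats(m)
for i in range(1,n):
    if st[i,4]>60: print(st[i].tolist(),c[i].round(1))
cv2.imwrite("pics/w2c.png",cv2.resize(im["pixels"][100:240,260:360,::-1],None,fx=4,fy=4,interpolation=cv2.INTER_CUBIC))
```

```text
TL [ 0.4349 -0.3534  0.022 ]
TR [ 0.4166 -0.2967  0.022 ]
BL [ 0.5472 -0.3143  0.022 ]
BR [ 0.5297 -0.2573  0.022 ]
0.3348479059895364 0.3357378373908314 0.3122212785876844 [ 0.48207827 -0.30543752  0.022     ]
[283, 130, 49, 17, 674] [306.4 137.6]
[285, 166, 48, 24, 827] [308.  175.9]
[288, 200, 45, 29, 939] [309.5 211.9]
```

View pics/w2c.png

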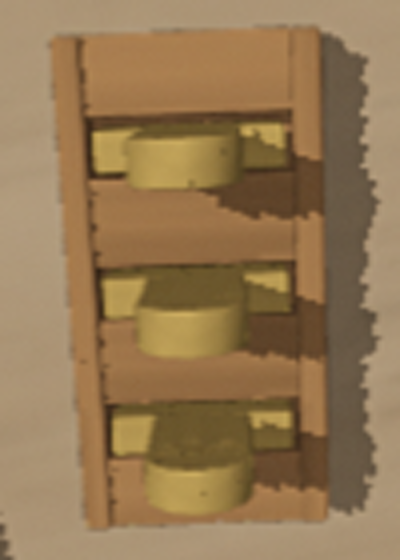

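Request:
play_rows:
  commands:
    - [0.6,0.014,-0.002,-0.03,0.035]
    - [0.6,0.014,-0.002,-0.06,0.035]
    - [0.6,0.014,-0.002,-0.085,0.035]
    - [0.6,0.014,-0.002,-0.085,0.035]
    - [0.6,0.014,-0.002,-0.085,0.035]

```text
t: 3.15
position: [0.5143, -0.2936, 0.0969]
ee_rot: [-0.526, 3.096, -0.001]
ft_force: [0.1, -0.3, 0.2]
finger_gap: 0.0512
grip_force: 0.0
```

Run:
```python
from h import *
im=snap("wrist","w3");s=manip.get_state();print(s["t"],s["position"],R.from_rotvec(s["ee_rot"]).as_matrix().round(3).tolist())
p=im["pixels"]
cv2.imwrite("pics/w3c.png",p[120:400,160:480,::-1].repeat(2,0).repeat(2,1))
```

```text
3.2 [ 0.51451214 -0.29402744  0.09759526] [[-0.944, -0.33, 0.002], [-0.33, 0.944, -0.001], [-0.002, -0.002, -1.0]]
```

View pics/w3c.png

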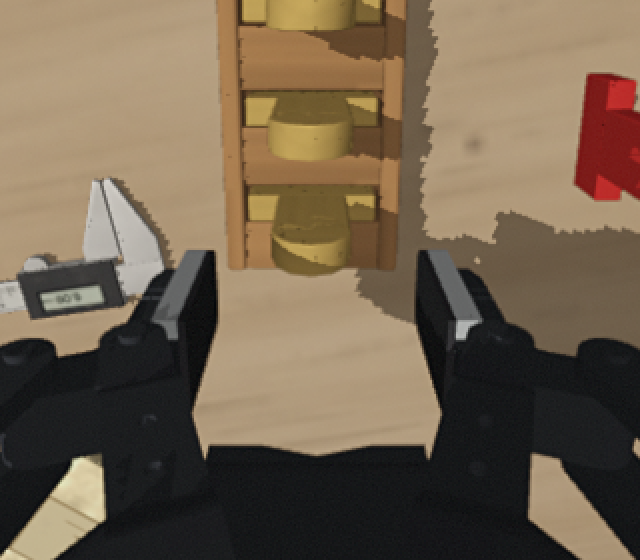

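The packer tab at crop (311,258) sits midway between the fingers (215 and 420). I'll check that the predicted geometry projects correctly.

Run:
```python
from h import *
im=load("w3");c=np.array([.5141,-.2942]);ux=np.array([np.cos(.335),np.sin(.335)]);uy=np.array([-ux[1],ux[0]])
for n,a,b,z in [("top back",-.005,0,.068),("top front",.005,0,.068),("foot BL",-.005,-.022,.026),("foot BR",-.005,.022,.026)]:
    u,v=proj(im,[*(c+a*ux+b*uy),z]);print(n,(u-160)*2,(v-120)*2)
```

```text
top back 314.6388663090587 243.83665510758573
top front 314.62292329419995 276.45980473874977
foot BL 250.91121836908917 194.04202803293475
foot BR 378.5569978332028 194.12406654836371
```

Request:
play_rows:
  commands:
    - [0.6,0,0,-0.02,0]
    - [0.6,0,0,-0.04,0]
    - [0.6,0,0,-0.048,0]
    - [0.6,0,0,-0.048,0]

```text
t: 3.6
position: [0.5138, -0.2941, 0.0478]
ee_rot: [-0.524, 3.097, -0.0]
ft_force: [0.9, -0.2, 0.6]
finger_gap: 0.0513
grip_force: 0.0
```

Request:
play_rows:
  commands:
    - [0.1,0,0,0,0]
    - [0.1,0,0,0,0]
    - [0.1,0,0,0,0]
    - [0.1,0,0,0,0]
    - [0.1,0,0,0,0]
  squeeze: 50

```text
t: 4.1
position: [0.5143, -0.2945, 0.049]
ee_rot: [-0.524, 3.096, -0.002]
ft_force: [0.2, 1.7, 7.0]
finger_gap: 0.0233
grip_force: 49.3
```

Request:
play_rows:
  commands:
    - [0.1,0,0,0.015,0]
    - [0.1,0,0,0.035,0]
    - [0.1,0,0,0.07,0]
    - [0.1,0,0.02,0.1,-0.03]
    - [0.1,0.005,0.06,0.1,-0.09]

```text
t: 4.6
position: [0.5198, -0.2358, 0.1535]
ee_rot: [-0.377, 3.113, -0.007]
ft_force: [1.3, 0.3, -2.0]
finger_gap: 0.0232
grip_force: 49.3
```

Request:
play_rows:
  commands:
    - [0.1,0.006,0.045,0,-0.06]
    - [0.1,0.012,0.09,0,-0.12]
    - [0.1,0.018,0.135,0,-0.18]
    - [0.1,0.024,0.18,0,-0.24]
    - [0.1,0.028,0.215,0,-0.267]

```text
t: 5.1
position: [0.5467, -0.0169, 0.149]
ee_rot: [0.037, 3.14, 0.0]
ft_force: [0.5, -0.7, -1.0]
finger_gap: 0.0231
grip_force: 49.3
```

Request:
play_rows:
  commands:
    - [0.1,0,0.019,0,0]
    - [0.1,0,0.019,0,0]
    - [0.1,0,0.019,0,0]

```text
t: 5.4
position: [0.5467, -0.0002, 0.1483]
ee_rot: [0.033, 3.141, -0.0]
ft_force: [-0.2, 0.3, -1.1]
finger_gap: 0.0233
grip_force: 49.3
```

Run:
```python
from h import *
im=snap("wrist","w4");s=manip.get_state();print(s["t"],s["position"],s["finger_gap"],s["ft_force"],R.from_rotvec(s["ee_rot"]).as_matrix().round(3).tolist())
cv2.imwrite("pics/w4c.png",cv2.resize(im["pixels"][60:310,220:420,::-1],None,fx=2.4,fy=2.4,interpolation=cv2.INTER_CUBIC))
```

```text
5.45 [ 0.54672732 -0.00063643  0.14813162] 0.023092092637551985 [-0.29042016 -0.52105347 -0.86798844] [[-1.0, 0.022, 0.001], [0.022, 1.0, -0.0], [-0.001, -0.0, -1.0]]
```

View pics/w4c.png

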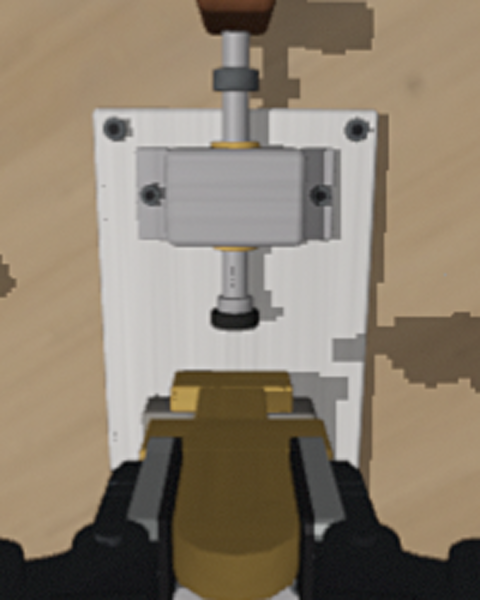

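The held packer is upright between the fingers, its bottom edge at crop y≈420 (x 142–330). Behind it are packer0's foot bottom edge at y≈372 (175–290) and the pad front at y≈328, x≈235.

Run:
```python
from h import *
im=load("w4");f=lambda a,b:(220+a/2.4,60+b/2.4)
px=im["pixels"].astype(int)
print([ (v,px[v,300].sum()) for v in range(208,222)],[ (v,px[v,318].sum()) for v in range(190,200)],[ (v,px[v,305].sum()) for v in range(228,242)])
for n,a,b,z in [("pad",235,328,.032),("padL",211,315,.023),("padR",259,315,.023),("pk0 botL",175,372,.012),("pk0 botR",290,372,.012),("pk0 topL",172,388,.032),("br L",165,243,.036),("br R",303,245,.036),("held botL",147,420,.1055),("held botR",325,420,.1055)]: print(n,plane(im,*f(a,b),z).round(4))
```

```text
[(208, np.int64(601)), (209, np.int64(602)), (210, np.int64(602)), (211, np.int64(606)), (212, np.int64(615)), (213, np.int64(601)), (214, np.int64(324)), (215, np.int64(173)), (216, np.int64(181)), (217, np.int64(180)), (218, np.int64(185)), (219, np.int64(179)), (220, np.int64(224)), (221, np.int64(347))] [(190, np.int64(320)), (191, np.int64(104)), (192, np.int64(95)), (193, np.int64(114)), (194, np.int64(100)), (195, np.int64(102)), (196, np.int64(92)), (197, np.int64(278)), (198, np.int64(525)), (199, np.int64(587))] [(228, np.int64(204)), (229, np.int64(205)), (230, np.int64(206)), (231, np.int64(206)), (232, np.int64(203)), (233, np.int64(200)), (234, np.int64(189)), (235, np.int64(187)), (236, np.int64(177)), (237, np.int64(181)), (238, np.int64(179)), (239, np.int64(185)), (240, np.int64(192)), (241, np.int64(187))]
pad [ 5.392e-01 -3.000e-04  3.200e-02]
padL [ 0.5367 -0.0088  0.023 ]
padR [0.537  0.0084 0.023 ]
pk0 botL [ 0.5616 -0.0237  0.012 ]
pk0 botR [0.5626 0.0203 0.012 ]
pk0 topL [ 0.5609 -0.0232  0.032 ]
br L [ 0.5086 -0.0227  0.036 ]
br R [0.5102 0.0228 0.036 ]
held botL [ 0.5426 -0.0225  0.1055]
held botR [0.5436 0.0221 0.1055]
```

Request:
play_rows:
  commands:
    - [0.1,0.001,-0.001,-0.03,0]
    - [0.1,0.001,-0.001,-0.055,0]
    - [0.1,0.001,-0.001,-0.075,0]
    - [0.1,0.001,-0.001,-0.085,0]
    - [0.1,0.001,-0.001,-0.088,0]

```text
t: 5.95
position: [0.5474, -0.0019, 0.0587]
ee_rot: [-0.036, -3.14, 0.0]
ft_force: [-1.1, -0.4, -1.1]
finger_gap: 0.0233
grip_force: 49.3
```

Request:
play_rows:
  commands:
    - [0.1,0,0,-0.002,0]
    - [0.1,0,0,-0.003,0]
    - [0.1,0,0,-0.004,0]
    - [0.1,0,0,-0.005,0]

```text
t: 6.35
position: [0.548, -0.0012, 0.0549]
ee_rot: [0.034, 3.14, -0.0]
ft_force: [-0.6, -0.7, 18.3]
finger_gap: 0.0231
grip_force: 51.7
```

Request:
play_rows:
  commands:
    - [0.1,0,0,0.001,0]
    - [0.55,0,0,0.001,0]
    - [0.55,0,0,0.001,0]
    - [0.55,0,0,0.001,0]
    - [0.55,0,0,0.001,0]

```text
t: 6.85
position: [0.5476, -0.0012, 0.0553]
ee_rot: [0.034, 3.141, -0.0]
ft_force: [0.1, -0.9, 0.0]
finger_gap: 0.0471
grip_force: 0.0
```

Request:
play_rows:
  commands:
    - [0.55,0,0,0.02,0]
    - [0.55,0,0,0.06,0]
    - [0.55,-0.02,0,0.095,0]
    - [0.55,-0.06,0,0.095,0]
    - [0.55,-0.08,0,0.095,0]

```text
t: 7.35
position: [0.4662, -0.0012, 0.1512]
ee_rot: [0.034, 3.14, -0.0]
ft_force: [1.1, 0.1, -0.6]
finger_gap: 0.047
grip_force: 0.0
```

Run:
```python
from h import *
im=snap("wrist","w5");s=manip.get_state();print(s["t"],s["position"],s["finger_gap"],s["ft_force"],R.from_rotvec(s["ee_rot"]).as_matrix().round(3).tolist())
cv2.imwrite("pics/w5c.png",cv2.resize(im["pixels"][:,170:470,::-1],None,fx=1.5,fy=1.5,interpolation=cv2.INTER_CUBIC))
```

```text
7.4 [ 0.46459162 -0.00111677  0.15076164] 0.04672054384779094 [ 1.76406755 -0.43646044  1.68166654] [[-1.0, 0.022, 0.0], [0.022, 1.0, -0.0], [-0.0, -0.0, -1.0]]
```

View pics/w5c.png

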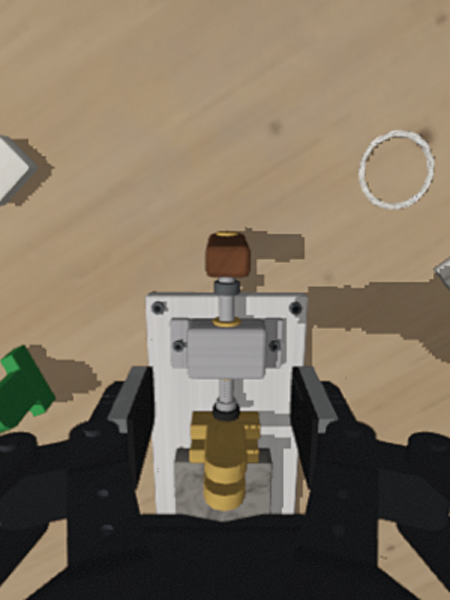

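The second packer stands upright beside packer0 in the gap, clear of the pad, and the grip is at crop (228,255). I'll measure the grip next.

Run:
```python
from h import *
im=load("w5");hsv=cv2.cvtColor(im["pixels"],cv2.COLOR_RGB2HSV)
m=cv2.inRange(hsv,(2,110,30),(14,255,255));m[:,:300]=0;m[:,345:]=0;m[190:]=0;m[:140]=0
x,y,w,h=cv2.boundingRect(m);print(x,y,w,h)
for v in (160,164,170,176,182):
    c=np.nonzero(m[v])[0]; print(v,c.min() if len(c) else None,c.max() if len(c) else None)
px=im["pixels"];print([(v,px[v,322].tolist()) for v in range(152,190,2)])
for v,z in((158,.065),(160,.065),(171,.065)): print(plane(im,322,v,z).round(4))
for u in (307.5,336.5): print(plane(im,u,165,.065).round(4))
```

```text
307 156 30 29
160 309 333
164 308 334
170 307 336
176 307 336
182 308 335
[(152, [165, 144, 118]), (154, [94, 76, 42]), (156, [187, 156, 82]), (158, [44, 28, 19]), (160, [44, 28, 20]), (162, [43, 28, 21]), (164, [69, 43, 28]), (166, [91, 58, 37]), (168, [97, 62, 41]), (170, [97, 61, 41]), (172, [100, 65, 43]), (174, [102, 64, 42]), (176, [104, 67, 44]), (178, [103, 66, 45]), (180, [101, 65, 42]), (182, [94, 58, 36]), (184, [94, 73, 66]), (186, [156, 155, 157]), (188, [95, 93, 94])]
[0.4225 0.0024 0.065 ]
[0.4239 0.0023 0.065 ]
[0.4317 0.0022 0.065 ]
[ 0.4272 -0.008   0.065 ]
[0.4277 0.0125 0.065 ]
```

Request:
play_rows:
  commands:
    - [0.55,-0.031,0.003,0,0]
    - [0.55,-0.031,0.003,-0.03,0]
    - [0.55,-0.031,0.003,-0.07,0]
    - [0.55,-0.031,0.003,-0.1,0]
    - [0.55,-0.031,0.003,-0.108,0]

```text
t: 7.9
position: [0.4351, 0.0019, 0.0394]
ee_rot: [-0.034, -3.137, -0.0]
ft_force: [-0.6, -0.2, 0.4]
finger_gap: 0.0469
grip_force: 0.0
```

Request:
play_rows:
  commands:
    - [0.1,0,0,0,0]
    - [0.1,0,0,0,0]
    - [0.1,0,0,0,0]
    - [0.1,0,0,0,0]
    - [0.1,0,0,0,0]
  squeeze: 110

```text
t: 8.4
position: [0.4374, 0.002, 0.0438]
ee_rot: [0.034, 3.139, 0.001]
ft_force: [-2.2, 4.1, 5.1]
finger_gap: 0.0206
grip_force: 108.1
```

Request:
play_rows:
  commands:
    - [0.1,0.001,0,0,0]
    - [0.1,0.002,0,0,0]
    - [0.1,0.003,0,0,0]
    - [0.1,0.004,0,0,0]
    - [0.1,0.005,0,0,0]

```text
t: 8.9
position: [0.4423, 0.0019, 0.0438]
ee_rot: [0.034, 3.14, 0.0]
ft_force: [-3.8, 4.2, 6.5]
finger_gap: 0.0206
grip_force: 108.5
```

Request:
play_rows:
  commands:
    - [0.1,0.001,0,0,0]
    - [0.1,0.002,0,0,0]
    - [0.1,0.003,0,0,0]
    - [0.1,0.004,0,0,0]
    - [0.1,0.004,0,0,0]

```text
t: 9.4
position: [0.4464, 0.0018, 0.0438]
ee_rot: [0.034, 3.14, -0.0]
ft_force: [-3.0, 2.2, 6.3]
finger_gap: 0.0206
grip_force: 108.5
```

Request:
play_rows:
  commands:
    - [0.1,0.001,0,0,0]
    - [0.1,0.0015,0,0,0]
    - [0.1,0.002,0,0,0]
    - [0.1,0.002,0,0,0]

```text
t: 9.8
position: [0.4482, 0.0018, 0.0438]
ee_rot: [0.034, 3.14, -0.0]
ft_force: [-5.2, 1.9, 7.6]
finger_gap: 0.0208
grip_force: 108.7
```

Request:
play_rows:
  commands:
    - [0.1,0.0005,0,0,0]
    - [0.1,0.001,0,0,0]
    - [0.1,0.001,0,0,0]

```text
t: 10.1
position: [0.4485, 0.0018, 0.0437]
ee_rot: [-0.034, -3.141, 0.0]
ft_force: [-14.8, 1.6, 13.3]
finger_gap: 0.0206
grip_force: 109.5
```

Request:
play_rows:
  commands:
    - [0.1,0.0005,0,0,0]
    - [0.1,0.001,0,0,0]
    - [0.1,0.001,0,0,0]

```text
t: 10.4
position: [0.4486, 0.0018, 0.0437]
ee_rot: [-0.034, -3.138, 0.0]
ft_force: [-27.5, 1.2, 22.0]
finger_gap: 0.0207
grip_force: 110.6
```

Run:
```python
from h import *
im=snap("wrist","w6");s=manip.get_state();print(s["t"],s["position"],s["finger_gap"],s["ft_force"])
b=snap("scene","s6")["pixels"][160:240,240:370]
a=im["pixels"][150:,170:470]
B=cv2.resize(b,(390,240),interpolation=cv2.INTER_CUBIC);A=cv2.resize(a,(360,300))
o=np.zeros((300,750,3),np.uint8);o[:,:360]=A;o[:240,360:]=B
cv2.imwrite("pics/c6.png",o[:,:,::-1])
```

```text
10.45 [0.44856588 0.00179441 0.04365277] 0.02060205303306528 [-27.65298611   1.47245496  21.96238168]
```

View pics/c6.png

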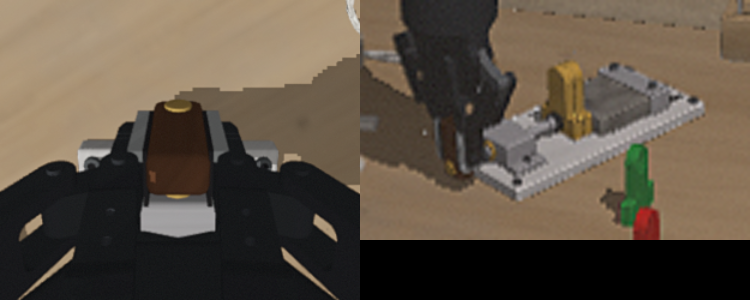

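Request:
play_rows:
  commands:
    - [0.1,0,0,0.0005,0]
    - [0.1,0,0,0.001,0]
    - [0.1,0.0003,0,0.001,0]
    - [0.1,0.0003,0,0.001,0]

```text
t: 10.9
position: [0.4486, 0.0018, 0.0438]
ee_rot: [-0.034, -3.137, 0.0]
ft_force: [-23.3, 2.3, 10.2]
finger_gap: 0.0202
grip_force: 109.0
```

Request:
play_rows:
  commands:
    - [0.1,0.0005,0,0,0]
    - [0.1,0.0008,0,0.0002,0]
    - [0.1,0.0008,0,0.0002,0]
    - [0.1,0.0008,0,0.0002,0]
    - [0.1,0.0008,0,0.0002,0]

```text
t: 11.4
position: [0.4486, 0.0018, 0.0437]
ee_rot: [-0.034, -3.135, 0.0]
ft_force: [-30.9, 0.9, 13.7]
finger_gap: 0.0206
grip_force: 109.6
```

Request:
play_rows:
  commands:
    - [0.1,0,0,0,0]
    - [0.1,0,0,0,0]
    - [0.1,0,0,0,0]
    - [0.1,0,0,0,0]
    - [0.1,0,0,0,0]

```text
t: 11.9
position: [0.4486, 0.0018, 0.0437]
ee_rot: [-0.034, -3.135, 0.0]
ft_force: [-31.0, 1.8, 14.3]
finger_gap: 0.0209
grip_force: 109.6
```

Steady at 31 N, with the plunger stopped about 11 mm into its 16 mm stroke. I'm handing the job in.

```bash
python3 -c "
from rig import manip
print(manip.sign_off())"
```

```text
the job is handed in; nothing more can be done
None
```

I stood one more packer from the rack upright in the gap and handed in while still gripping the plunger and pushing with about 31 N; it stopped on the stack at about 11 mm of its 16 mm stroke, and the other two packers stayed in the rack.

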